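Park the pencil tin in the corner of the desk organiser

TASK

Put away the teal pencil tin that lies in front of the L-shaped dark wooden desk organiser: push it along the desk with the fingers into the organiser's corner, never gripping or lifting it, so that its long side lies flush against the long back rail and its end touches the end stop on the left. Push gently and leave the tape roll, the eraser and the binder clip where they are.

Things in the scene. Friction and masses are not known exactly. Their poses are not given: they have to be found in the camera images.
- pencil_tin: closed teal tin lying flat, loose, lid fixed: a box 84 mm (its x) by 174 mm (its y), 31 mm high, about 0.14 kg; its walls stand 2 to 4 mm inside the lid's edge. Origin: centre of its underside, z up. Starts between rail and robot, long side within 0.25 rad of the rail's line and 60 to 125 mm from it, 80 to 125 mm right of its parked place
- organiser: dark wooden L, fixed to the desk, no floor, 42 mm high. Origin: at desk height in the inner face of the back rail; x points from the robot square into the rail, y left along it, z up. Rail: 24 mm thick, y from -160 to +156 mm. End stop: bar square to it, 24 mm thick, inner face at y = +120 mm, reaching to x = -100 mm. Parked, the tin's origin is at x = -41, y = +33 mm, axes parallel
- corner (a point): the inner corner of the organiser at desk height, where the faces of rail and end stop meet; same axes as the organiser
- tape_roll: roll of masking tape lying flat, 103 mm across, 24 mm high, loose bystander to the right; origin in the middle of its underside
- eraser: small blue and white eraser, 46x23x13 mm, loose bystander in front of the end stop; origin in the middle of its underside
- binder_clip: black binder clip with wire handles, 20x31x35 mm, loose bystander to the left of the organiser; origin in the middle of its underside

How it is judged:
At the end, for the whole second after the job is handed in: The tin lies flat and still on the desk in the organiser's corner: its long side within 4 mm of the back rail, its end within 5 mm of the end stop, parallel to the rail within 0.04 rad (x of pencil_tin in the frame of organiser between -0.046 and -0.036 m and y of pencil_tin in the frame of organiser between 0.028 and 0.039 m and angle between the y axis of pencil_tin and the y axis of organiser, either way round below 0.04 rad and angle between pencil_tin's own z axis and vertical below 0.04 rad and height (world z) of pencil_tin below 0.005 m and linear speed of pencil_tin below 0.01 m/s); the robot touches nothing.
It fails at once if the tin is lifted more than 12 mm or tipped more than 0.15 rad (height (world z) of pencil_tin above 0.012 m or angle between pencil_tin's own z axis and vertical above 0.15 rad).
It fails at once if the fingers squeeze or press the tin with more than 40 N (contact force between the fingers and pencil_tin above 40 N).
It fails at once if the tape roll, the eraser or the binder clip is moved more than 15 mm (distance of any of tape_roll, eraser, binder_clip from where it was at the start of the episode above 0.015 m).
It also fails if it takes over 64 s, if anything falls off the work surface, if the arm or the gripper's body presses on something with over 40 N, if the wrist force passes 120 N, or if a joint passes its speed limit or range.

ROBOT

A 6-joint arm with a two-finger parallel gripper is mounted at the origin on a cart in front of the work surface, level with it; the furniture and walls round the work are solid. World frame = base frame: x ahead of the robot, y to its left, z up, the work surface at z = 0. Lengths are in m, angles in rad, forces in N, time in s.
With the tool pointing down it reaches from about 0.375 to 0.975 m from the base axis. Payload 3.8 kg.
Tool frame: the origin (TCP) lies between the finger pads; the fingertips stand 11 mm ahead of it and the grasp point (between the pads) lies 8 mm behind it (tip_extent is the distance from the TCP to the fingertips, in m); z points along the fingers, y is the line along which they close (so a half turn about z gives the same grasp; the last joint's range is limited). The gripper opens to 85 mm and grips with 20 to 120 N. Pads are 22 mm wide; open, the fingers measure 114 mm over their backs; the gripper's body (76 mm by 85 mm) begins 54 mm behind the grasp point. The pads swing forward as they close: fully open they stand 13 mm farther back than shut.
Start: joints at [-1.198, 0.264, 1.604, -0, 1.274, -0.037], TCP at [0.269, -0.619, 0.242] pointing down, gripper open.
Joint ranges: [-2.63, 2.63], [-0.94, 2.18], [0.31, 2.57], [-1.31, 4.45], [0, 2.66], [-2.55, 2.55]. Speed limits (rad/s): [2.57, 2.57, 3.14, 3.14, 3.14, 3.14].

INTERFACE

Orientations are given as a rotation vector (axis times angle).
In Python, from plant import * gives the robot as it stands. The module is installed in compiled form; this text tells all that it offers.
- The arm moves only by the shell command python3 -m inch 'ROWS' [FORCE]. ROWS is JSON, a list of rows, each an object of numbers: "fingers": the finger opening in m, from 0 to 0.0854; "dx", "dy", "dz": the shift along the world's x, y, z in m; "wx", "wy", "wz": the turn, a rotation vector about the world's x, y, z in rad. In form: [{"fingers": .., "dx": .., "dy": .., "dz": .., "wx": .., "wy": .., "wz": ..}, ...]. A call has 1 to 8 rows; each row is the pose to reach, as a shift and turn from the pose commanded when the call began; what a row does not reach only later rows make up. A row lasts 1/8 s, in which the tool goes at most 62.5 mm and 10.7 degrees, less where a joint would pass 70% of its speed; a pose out of reach is approached as far as the arm can. A call with a gripper value outside its range is refused whole. The fingers move at their own pace and stop on an object; FORCE is the grip in N (left out, the last holds). Time passes only in rows, so rows that repeat a pose let the fingers close. It gives the time, the measured TCP pose, the force, the opening and the grip force at its end, in the units of the state.
- get_state(): the state, without advancing time (a new reading comes with each control period).
- camera(name): name is "side" or "top"; returns a dict with "frame" (400x640x3 uint8, blue, green, red), "z_map" (400x640 float32, m along the optical axis (not along the pixel's ray), 0 where there is no reading), "vertical_fov" (degrees; the focal length in pixels is half the picture's height over the tangent of half this angle, whatever the lens; pixels are square), "cx", "cy" (the principal point, pixels), "origin" and "orientation" of the camera in the world. Camera axes: x right, y down, z forward; pixel columns grow to the right and rows downward; lengths in m; the calibration is good to about 2 mm. A picture is of the moment at which its call begins.
- close_job(): hands the job in; it is judged then, once.
The state is a dict: "time": time; "q": joint angles; "qvel": joint speeds; "joint_torque": joint torques, N m; "eef_pos": TCP position; "ee_rot": TCP orientation; "contact_force": force on the tool from outside, world axes, zero at the start; "torque": the same for the moment, N m; "finger_gap": finger opening in m; "gripper_force": force on a finger pad.
Only numpy, scipy, OpenCV 4.12 (cv2) and the standard library are available. Lean on these libraries where they do the work, as an engineer would, in place of code of your own. Each camera call takes 0.05 s, during which the arm holds its last target. There are 200 camera calls.

## Working session

There is one attempt and no reset: what is moved stays moved. The work goes in short steps, Python scripts to look and compute and a shell command to move; the robot and the scene stay as the last step left them, time stands still between calls to the robot, and variables do not carry over. Pictures are saved under pics/ and viewed, at most 10 in all, crops included, and the job is handed in when it is done.

```bash
mkdir -p pics
cat > h.py <<'E'
from plant import *
import numpy as np, cv2
from scipy.spatial.transform import Rotation as R
def shot(name,fn=None):
    c=camera(name)
    if fn: cv2.imwrite('pics/'+fn,c['frame'])
    return c
def pt(c,u,v,z=None):
    h=c['frame'].shape[0]; f=h/2/np.tan(np.radians(c['vertical_fov'])/2)
    o=np.array(c['orientation'],float)
    M=R.from_rotvec(o).as_matrix() if o.size==3 else o.reshape(3,3)
    d=M@np.array([(u-c['cx'])/f,(v-c['cy'])/f,1]); p=np.array(c['origin'])
    if z is None:
        return p+d*c['z_map'][int(v),int(u)]
    return p+d*(z-p[2])/d[2]
E
python3 - <<'E'
from h import *
import pickle
for n in('top','side'):
    c=shot(n,n+'0.png'); pickle.dump(c,open(n+'0.pkl','wb'))
    print(n,c['origin'],c['orientation'],c['vertical_fov'],c['cx'],c['cy'])
print(get_state())
E
```

```text
top [0.52601331 0.03682435 1.33659188] [-2.17888824  2.21249797 -0.06506726] 45.37502066969044 314.2316563214739 195.4534750330506
side [0.324257   0.7455984  0.64322803] [-0.42795639  2.67870333 -1.25950072] 54.41846248738925 318.8819691249178 194.46451406720627
{'time': 0.1, 'q': array([-1.19788512e+00,  2.64652546e-01,  1.60525548e+00,  1.09234779e-05,
        1.27369501e+00, -3.68666749e-02]), 'qvel': array([ 0.00090408, -0.00171597, -0.00511879,  0.00065874,  0.00104965,
        0.00092334]), 'joint_torque': array([-3.33455887e-05, -5.16709936e+01, -3.68589413e+01,  7.59178124e-05,
        6.29611721e-03, -1.78442392e-06]), 'eef_pos': array([ 0.26871129, -0.61850686,  0.24109378]), 'ee_rot': array([-3.07394047e+00, -6.38774928e-01,  5.11608891e-04]), 'contact_force': array([-0.307588  ,  0.18003637, -0.27341918]), 'torque': array([-0.02593065,  0.02360516,  0.00906312]), 'gripper_force': 0.0, 'finger_gap': 0.08533674378577222}
```

View pics/top0.png

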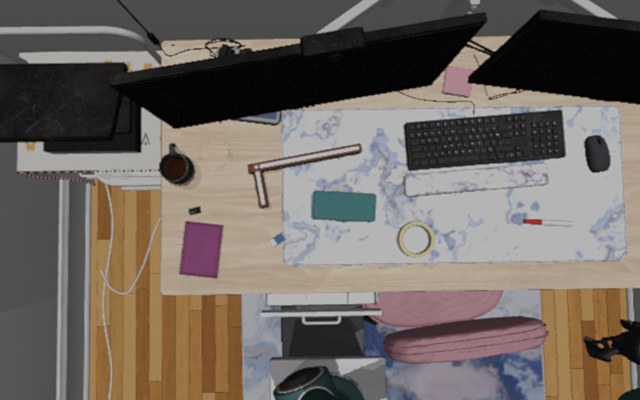

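The top view shows the tin at about (344,206), the organiser's corner near (257,170), the eraser at (278,239), the clip at (195,210) and the tape at (415,239). I'll enlarge the work area.

Run:
```python
import pickle,cv2
c=pickle.load(open('top0.pkl','rb'))
cv2.imwrite('pics/crop0.png',cv2.resize(c['frame'][135:260,240:400],None,fx=4.8,fy=4.8,interpolation=cv2.INTER_CUBIC))
```

```text
(no output)
```

View pics/crop0.png

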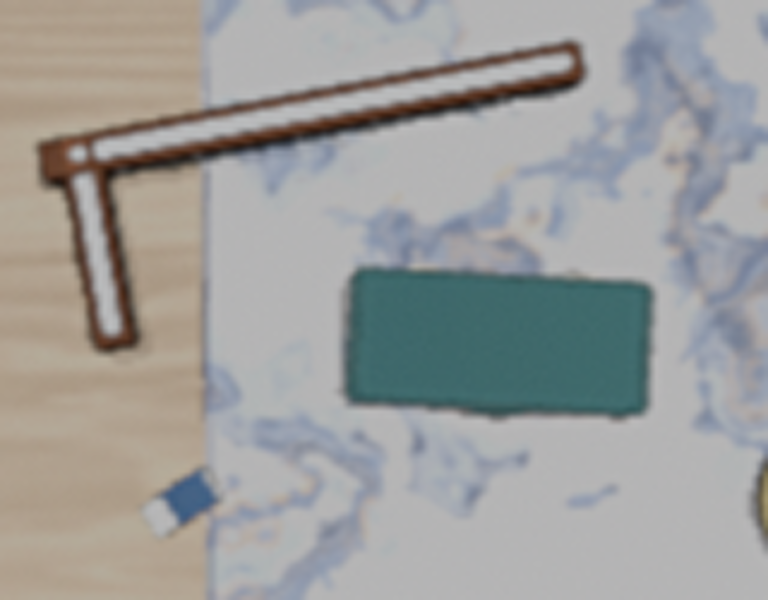

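View pics/side0.png

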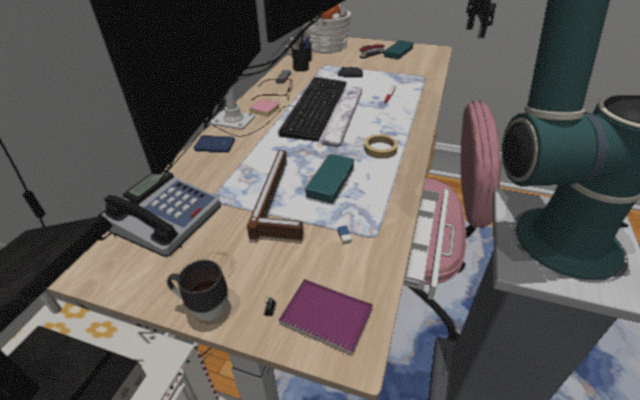

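The crop shows the rail's back edge running from (40,148) to (575,42), the end stop going down to (115,350), and the tin's corners at (350,268), (652,287), (645,415) and (347,402). The side view shows nothing between robot and tin, and the eraser sits clear in front of the stop.

Run:
```python
from h import *
import pickle
c=pickle.load(open('top0.pkl','rb'))
P=lambda a,b,z: pt(c,a/4.8+240-.4,b/4.8+135-.4,z)
for n,a,b,z in [('railBL',40,148,.042),('railBR',575,42,.042),('railFR',583,80,.042),('railF-left',108,165,.042),('stopinner tip',137,340,.042),('stopouter tip',97,350,.042),('eraser',180,500,.013),('tape',840,505,.024)]: print(n,P(a,b,z).round(4))
b,g,r=[c['frame'][...,i].astype(int) for i in range(3)]
m=((g-r>25)&(b-r>15)).astype(np.uint8); m[:180]=0;m[232:]=0;m[:,:300]=0;m[:,385:]=0
k=max(cv2.findContours(m,0,1)[0],key=cv2.contourArea)
W=np.array([pt(c,u,v,.031)[:2] for u,v in k[:,0]],np.float32)*1000
print('tin',cv2.minAreaRect(W),cv2.boxPoints(cv2.minAreaRect(W)).round(0).tolist())
print('tin depth',pt(c,344,206), 'rail d',pt(c,305,157))
```

```text
railBL [0.6815 0.2095 0.042 ]
railBR [ 0.7375 -0.0948  0.042 ]
railFR [ 0.7157 -0.0989  0.042 ]
railF-left [0.6712 0.1711 0.042 ]
stopinner tip [0.5719 0.1557 0.042 ]
stopouter tip [0.5666 0.1783 0.042 ]
eraser [0.4806 0.1346 0.013 ]
tape [ 0.4723 -0.2423  0.024 ]
tin ((566.9808349609375, -49.38361358642578), (167.17605590820312, 76.26673126220703), 85.65625762939453) [[523.0, -130.0], [599.0, -136.0], [611.0, 31.0], [535.0, 37.0]]
tin depth [ 0.56752062 -0.05026841  0.0319696 ] rail d [0.70195934 0.05403475 0.04388822]
```

```bash
python3 -m inch '[{"dx":0.1,"dy":0.28,"wz":-0.24,"fingers":0.085},{"dx":0.1,"dy":0.28,"wz":-0.24},{"dx":0.1,"dy":0.28,"wz":-0.24},{"dx":0.1,"dy":0.28,"wz":-0.24},{"dx":0.22,"dy":0.575,"wz":-0.485},{"dx":0.22,"dy":0.575,"wz":-0.485},{"dx":0.22,"dy":0.575,"wz":-0.485},{"dx":0.22,"dy":0.575,"wz":-0.485}]'; python3 -m inch '[{},{}]'
```

```text
invalid input at $[0]: expected keys fingers, dx, dy, dz, wx, wy, wz
invalid input at $[0]: expected keys fingers, dx, dy, dz, wx, wy, wz
```

All keys are needed.

```bash
python3 -m inch '[{"fingers":0.085,"dx":0.1,"dy":0.28,"dz":0,"wx":0,"wy":0,"wz":-0.24},{"fingers":0.085,"dx":0.1,"dy":0.28,"dz":0,"wx":0,"wy":0,"wz":-0.24},{"fingers":0.085,"dx":0.1,"dy":0.28,"dz":0,"wx":0,"wy":0,"wz":-0.24},{"fingers":0.085,"dx":0.1,"dy":0.28,"dz":0,"wx":0,"wy":0,"wz":-0.24},{"fingers":0.085,"dx":0.22,"dy":0.575,"dz":0,"wx":0,"wy":0,"wz":-0.485},{"fingers":0.085,"dx":0.22,"dy":0.575,"dz":0,"wx":0,"wy":0,"wz":-0.485},{"fingers":0.085,"dx":0.22,"dy":0.575,"dz":0,"wx":0,"wy":0,"wz":-0.485},{"fingers":0.085,"dx":0.22,"dy":0.575,"dz":0,"wx":0,"wy":0,"wz":-0.485}]'
```

```text
time: 1.1
eef_pos: [0.4443, -0.1542, 0.2421]
ee_rot: [3.139, -0.119, 0.0]
contact_force: [0.7, -0.8, -0.8]
finger_gap: 0.0849
gripper_force: 0.0
```

```bash
python3 -m inch '[{"fingers":0.085,"dx":0,"dy":0,"dz":0,"wx":0,"wy":0,"wz":0},{"fingers":0.085,"dx":0,"dy":0,"dz":0,"wx":0,"wy":0,"wz":0},{"fingers":0.085,"dx":0,"dy":0,"dz":0,"wx":0,"wy":0,"wz":0}]'
```

```text
time: 1.48
eef_pos: [0.4437, -0.1574, 0.2421]
ee_rot: [3.139, -0.121, -0.001]
contact_force: [-0.2, -0.2, 0.2]
finger_gap: 0.0847
gripper_force: 0.0
```

```bash
python3 -m inch '[{"fingers":0.085,"dx":0.036,"dy":0.115,"dz":0,"wx":0,"wy":0,"wz":0},{"fingers":0.085,"dx":0.036,"dy":0.115,"dz":0,"wx":0,"wy":0,"wz":0},{"fingers":0.085,"dx":0.036,"dy":0.115,"dz":-0.06,"wx":0,"wy":0,"wz":0},{"fingers":0.085,"dx":0.036,"dy":0.115,"dz":-0.12,"wx":0,"wy":0,"wz":0},{"fingers":0.085,"dx":0.036,"dy":0.115,"dz":-0.17,"wx":0,"wy":0,"wz":0},{"fingers":0.085,"dx":0.036,"dy":0.115,"dz":-0.2,"wx":0,"wy":0,"wz":0},{"fingers":0.085,"dx":0.036,"dy":0.115,"dz":-0.22,"wx":0,"wy":0,"wz":0},{"fingers":0.085,"dx":0.036,"dy":0.115,"dz":-0.222,"wx":0,"wy":0,"wz":0}]'
python3 - <<'E'
from h import *
print(get_state()['eef_pos'],get_state()['contact_force'])
c=shot('side'); cv2.imwrite('pics/s1.png',cv2.resize(c['frame'][100:280,220:460],None,fx=3.2,fy=3.2,interpolation=cv2.INTER_CUBIC))
E
```

```text
time: 2.48
eef_pos: [0.4784, -0.0426, 0.0185]
ee_rot: [-3.139, 0.123, 0.007]
contact_force: [0.4, 0.1, 0.3]
finger_gap: 0.0849
gripper_force: 0.0
[ 0.4784155  -0.04255054  0.0185437 ] [0.39482453 0.10176196 0.33409031]
```

View pics/s1.png

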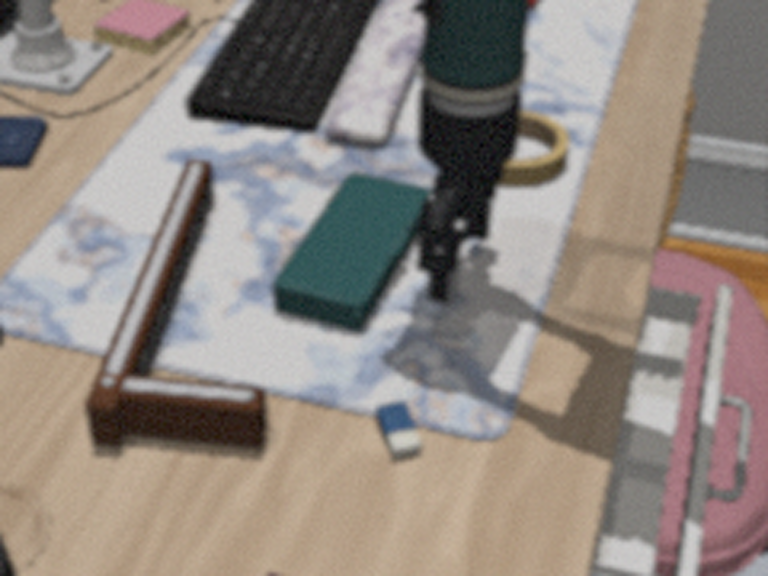

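The tips hang just above the desk at (440,297) in the crop, in front of the tin's long side. Now I'll push with both fingers, turning towards the rail's line.

```bash
python3 -m inch '[{"fingers":0.085,"dx":0.014,"dy":0,"dz":0,"wx":0,"wy":0,"wz":0},{"fingers":0.085,"dx":0.024,"dy":0,"dz":0,"wx":0,"wy":0,"wz":0},{"fingers":0.085,"dx":0.032,"dy":0,"dz":0,"wx":0,"wy":0,"wz":0},{"fingers":0.085,"dx":0.039,"dy":0,"dz":0,"wx":0,"wy":0,"wz":0},{"fingers":0.085,"dx":0.046,"dy":0.001,"dz":0,"wx":0,"wy":0,"wz":0.03},{"fingers":0.085,"dx":0.053,"dy":0.002,"dz":0,"wx":0,"wy":0,"wz":0.06},{"fingers":0.085,"dx":0.060,"dy":0.003,"dz":0,"wx":0,"wy":0,"wz":0.09},{"fingers":0.085,"dx":0.067,"dy":0.004,"dz":0,"wx":0,"wy":0,"wz":0.12}]'
python3 -m inch '[{"fingers":0.085,"dx":0.007,"dy":0.001,"dz":0,"wx":0,"wy":0,"wz":0.03},{"fingers":0.085,"dx":0.014,"dy":0.002,"dz":0,"wx":0,"wy":0,"wz":0.06},{"fingers":0.085,"dx":0.021,"dy":0.003,"dz":0,"wx":0,"wy":0,"wz":0.09},{"fingers":0.085,"dx":0.028,"dy":0.004,"dz":0,"wx":0,"wy":0,"wz":0.13},{"fingers":0.085,"dx":0.034,"dy":0.005,"dz":0,"wx":0,"wy":0,"wz":0.13},{"fingers":0.085,"dx":0.034,"dy":0.005,"dz":0,"wx":0,"wy":0,"wz":0.13}]'
python3 - <<'E'
from h import *
c=shot('top'); cv2.imwrite('pics/t1.png',cv2.resize(c['frame'][135:260,240:400],None,fx=4.8,fy=4.8,interpolation=cv2.INTER_CUBIC))
c=shot('side'); cv2.imwrite('pics/s2.png',cv2.resize(c['frame'][100:280,220:460],None,fx=3.2,fy=3.2,interpolation=cv2.INTER_CUBIC))
E
```

```text
time: 3.52
eef_pos: [0.5476, -0.037, 0.0202]
ee_rot: [-3.141, -0.074, 0.0]
contact_force: [-1.2, -0.7, -0.5]
finger_gap: 0.0847
gripper_force: 0.4
time: 4.28
eef_pos: [0.5821, -0.0321, 0.0205]
ee_rot: [3.129, 0.274, 0.002]
contact_force: [-0.3, 1.3, -0.1]
finger_gap: 0.085
gripper_force: 0.0
```

View pics/s2.png

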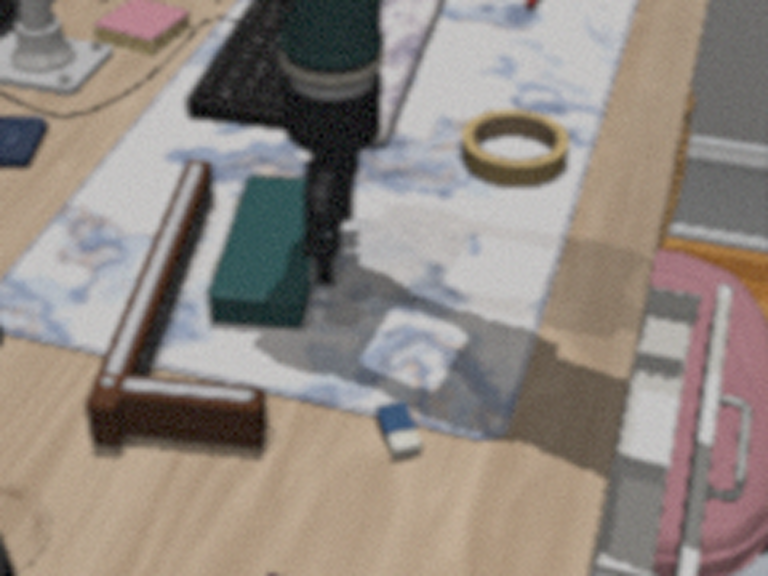

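The tin has turned nearly parallel, about 35 mm off the rail (its left end at (260,320)). I'll continue gently up to contact.

```bash
python3 -m inch '[{"fingers":0.085,"dx":0.005,"dy":0.001,"dz":0,"wx":0,"wy":0,"wz":0},{"fingers":0.085,"dx":0.010,"dy":0.002,"dz":0,"wx":0,"wy":0,"wz":0},{"fingers":0.085,"dx":0.014,"dy":0.0025,"dz":0,"wx":0,"wy":0,"wz":0},{"fingers":0.085,"dx":0.017,"dy":0.003,"dz":0,"wx":0,"wy":0,"wz":0},{"fingers":0.085,"dx":0.020,"dy":0.0035,"dz":0,"wx":0,"wy":0,"wz":0},{"fingers":0.085,"dx":0.022,"dy":0.004,"dz":0,"wx":0,"wy":0,"wz":0}]'
python3 -m inch '[{"fingers":0.085,"dx":0.001,"dy":0,"dz":0,"wx":0,"wy":0,"wz":0},{"fingers":0.085,"dx":0.002,"dy":0,"dz":0,"wx":0,"wy":0,"wz":0},{"fingers":0.085,"dx":0.003,"dy":0.0005,"dz":0,"wx":0,"wy":0,"wz":0}]'
python3 - <<'E'
from h import *
c=shot('top'); cv2.imwrite('pics/t2.png',cv2.resize(c['frame'][135:260,240:400],None,fx=4.8,fy=4.8,interpolation=cv2.INTER_CUBIC))
c=shot('side'); cv2.imwrite('pics/s3.png',cv2.resize(c['frame'][130:250,240:400],None,fx=4.8,fy=4.8,interpolation=cv2.INTER_CUBIC))
E
```

```text
time: 5.12
eef_pos: [0.6034, -0.0281, 0.0202]
ee_rot: [-3.13, -0.274, -0.0]
contact_force: [0.1, -1.1, 0.2]
finger_gap: 0.085
gripper_force: 0.4
time: 5.5
eef_pos: [0.6062, -0.0277, 0.0203]
ee_rot: [3.13, 0.274, 0.0]
contact_force: [-2.1, -0.7, 0.3]
finger_gap: 0.0853
gripper_force: 0.3
```

View pics/s3.png

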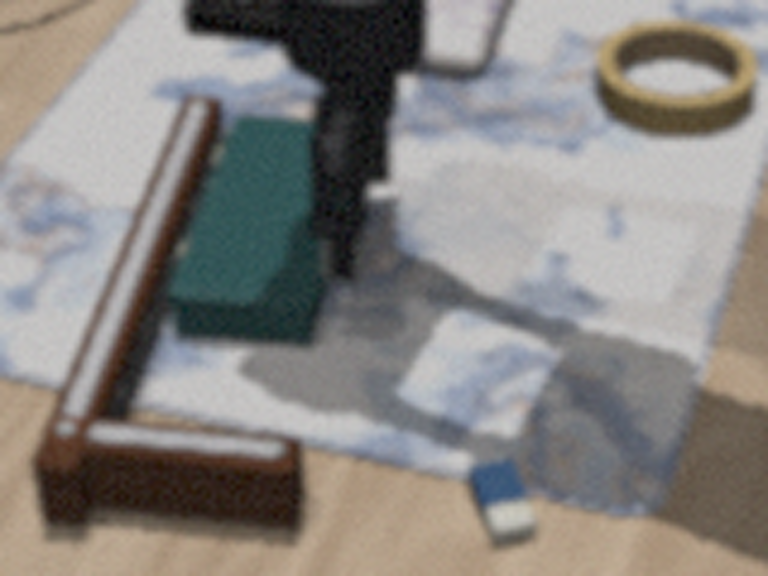

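The tin is nearly at the rail, with roughly 10 mm left. I'll continue in small steps.

```bash
for i in 1 2; do python3 -m inch '[{"fingers":0.085,"dx":0.0015,"dy":0.0003,"dz":0,"wx":0,"wy":0,"wz":0},{"fingers":0.085,"dx":0.003,"dy":0.0005,"dz":0,"wx":0,"wy":0,"wz":0},{"fingers":0.085,"dx":0.004,"dy":0.0007,"dz":0,"wx":0,"wy":0,"wz":0}]'; done
```

```text
time: 5.98
eef_pos: [0.6103, -0.027, 0.0203]
ee_rot: [3.13, 0.274, 0.0]
contact_force: [-1.5, -1.6, 0.2]
finger_gap: 0.0851
gripper_force: 0.7
time: 6.35
eef_pos: [0.6124, -0.0265, 0.0202]
ee_rot: [-3.13, -0.274, 0.007]
contact_force: [-8.2, -2.4, 6.2]
finger_gap: 0.0849
gripper_force: 4.3
```

```bash
python3 -m inch '[{"fingers":0.085,"dx":0.001,"dy":0.0002,"dz":0,"wx":0,"wy":0,"wz":0},{"fingers":0.085,"dx":0.0015,"dy":0.0002,"dz":0,"wx":0,"wy":0,"wz":0},{"fingers":0.085,"dx":0.0015,"dy":0.0002,"dz":0,"wx":0,"wy":0,"wz":0}]'
python3 -m inch '[{"fingers":0.085,"dx":-0.01,"dy":-0.002,"dz":0,"wx":0,"wy":0,"wz":0},{"fingers":0.085,"dx":-0.04,"dy":-0.007,"dz":0,"wx":0,"wy":0,"wz":0},{"fingers":0.03,"dx":-0.06,"dy":-0.04,"dz":0.06,"wx":0,"wy":0,"wz":0.18},{"fingers":0.03,"dx":-0.06,"dy":-0.1,"dz":0.12,"wx":0,"wy":0,"wz":0.36},{"fingers":0.03,"dx":-0.06,"dy":-0.16,"dz":0.13,"wx":0,"wy":0,"wz":0.54},{"fingers":0.03,"dx":-0.06,"dy":-0.22,"dz":0.13,"wx":0,"wy":0,"wz":0.72},{"fingers":0.03,"dx":-0.06,"dy":-0.22,"dz":0.13,"wx":0,"wy":0,"wz":0.9},{"fingers":0.03,"dx":-0.06,"dy":-0.22,"dz":0.13,"wx":0,"wy":0,"wz":1.08}]'
cat > look.py <<'E'
from h import *
import sys
c=shot('top'); cv2.imwrite('pics/'+sys.argv[1],cv2.resize(c['frame'][135:260,240:400],None,fx=4.8,fy=4.8,interpolation=cv2.INTER_CUBIC))
b,g,r=[c['frame'][...,i].astype(int) for i in range(3)]
m=((g-r>25)&(b-r>15)).astype(np.uint8); m[:140]=0;m[232:]=0;m[:,:250]=0;m[:,385:]=0
k=max(cv2.findContours(m,0,1)[0],key=cv2.contourArea)
W=np.array([pt(c,u,v,.031)[:2] for u,v in k[:,0]],np.float32)*1000
print('tin',cv2.minAreaRect(W),cv2.boxPoints(cv2.minAreaRect(W)).round(0).tolist())
E
python3 look.py t3.png
```

```text
time: 6.72
eef_pos: [0.6125, -0.0264, 0.0201]
ee_rot: [-3.129, -0.274, 0.011]
contact_force: [-10.7, -2.4, 9.0]
finger_gap: 0.0849
gripper_force: 5.5
time: 7.72
eef_pos: [0.5563, -0.2488, 0.1511]
ee_rot: [2.538, 1.846, 0.002]
contact_force: [-0.2, 0.5, -1.1]
finger_gap: 0.0301
gripper_force: 0.0
tin ((661.2586669921875, -23.257247924804688), (79.51252746582031, 169.7415008544922), 9.986926078796387) [[607.0, 53.0], [637.0, -114.0], [715.0, -100.0], [686.0, 67.0]]
```

View pics/t3.png

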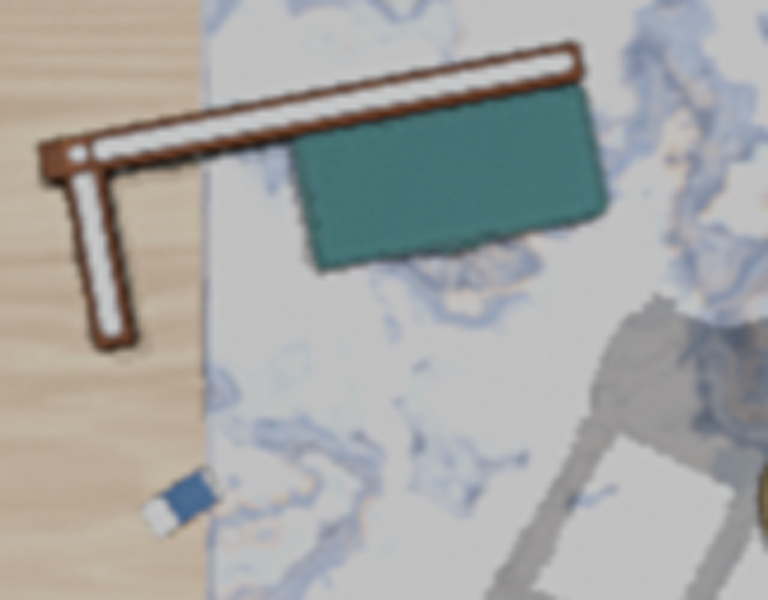

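The tin lies flush on the rail (angle 0.174 rad, right end centre at about (596,150) in the crop). About 102 mm of sliding left remains, pushing on the right end.

```bash
python3 -m inch '[{"fingers":0.03,"dx":0.043,"dy":0.033,"dz":0,"wx":0,"wy":0,"wz":0.16},{"fingers":0.03,"dx":0.086,"dy":0.067,"dz":0,"wx":0,"wy":0,"wz":0.33},{"fingers":0.03,"dx":0.127,"dy":0.101,"dz":0,"wx":0,"wy":0,"wz":0.49},{"fingers":0.03,"dx":0.127,"dy":0.101,"dz":0,"wx":0,"wy":0,"wz":0.49},{"fingers":0.03,"dx":0.127,"dy":0.101,"dz":-0.05,"wx":0,"wy":0,"wz":0.49},{"fingers":0.03,"dx":0.127,"dy":0.101,"dz":-0.09,"wx":0,"wy":0,"wz":0.49},{"fingers":0.03,"dx":0.127,"dy":0.101,"dz":-0.12,"wx":0,"wy":0,"wz":0.49},{"fingers":0.03,"dx":0.127,"dy":0.101,"dz":-0.13,"wx":0,"wy":0,"wz":0.49}]'
python3 - <<'E'
from h import *
s=get_state(); print(s['eef_pos'],s['q'])
c=shot('side'); cv2.imwrite('pics/s4.png',cv2.resize(c['frame'][110:250,230:400],None,fx=4.2,fy=4.2,interpolation=cv2.INTER_CUBIC))
E
```

```text
time: 8.78
eef_pos: [0.68, -0.145, 0.0174]
ee_rot: [-2.02, -2.4, 0.004]
contact_force: [-0.8, 0.0, 0.7]
finger_gap: 0.0297
gripper_force: 0.0
[ 0.68003063 -0.14498676  0.01743547] [-2.45792554e-01  5.05619531e-01  1.71925763e+00 -2.25994633e-04
  9.21481349e-01 -4.17114095e-01]
```

View pics/s4.png

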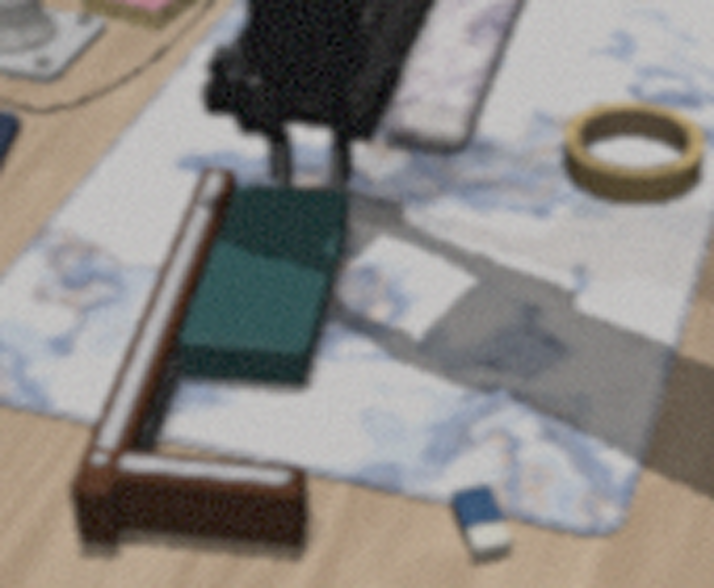

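Both fingers stand behind the tin's right end. Pushing left along the rail.

```bash
python3 -m inch '[{"fingers":0.03,"dx":0.001,"dy":0.010,"dz":0.002,"wx":0,"wy":0,"wz":0},{"fingers":0.03,"dx":-0.001,"dy":0.018,"dz":0.002,"wx":0,"wy":0,"wz":0},{"fingers":0.03,"dx":-0.002,"dy":0.025,"dz":0.002,"wx":0,"wy":0,"wz":0},{"fingers":0.03,"dx":-0.003,"dy":0.031,"dz":0.002,"wx":0,"wy":0,"wz":0},{"fingers":0.03,"dx":-0.004,"dy":0.037,"dz":0.002,"wx":0,"wy":0,"wz":0},{"fingers":0.03,"dx":-0.005,"dy":0.044,"dz":0.002,"wx":0,"wy":0,"wz":0},{"fingers":0.03,"dx":-0.006,"dy":0.051,"dz":0.002,"wx":0,"wy":0,"wz":0},{"fingers":0.03,"dx":-0.007,"dy":0.058,"dz":0.002,"wx":0,"wy":0,"wz":0}]'
python3 -m inch '[{"fingers":0.03,"dx":-0.001,"dy":0.007,"dz":0,"wx":0,"wy":0,"wz":0},{"fingers":0.03,"dx":-0.002,"dy":0.014,"dz":0,"wx":0,"wy":0,"wz":0},{"fingers":0.03,"dx":-0.0034,"dy":0.021,"dz":0,"wx":0,"wy":0,"wz":0},{"fingers":0.03,"dx":-0.0046,"dy":0.028,"dz":0,"wx":0,"wy":0,"wz":0},{"fingers":0.03,"dx":-0.0058,"dy":0.035,"dz":0,"wx":0,"wy":0,"wz":0},{"fingers":0.03,"dx":-0.007,"dy":0.042,"dz":0,"wx":0,"wy":0,"wz":0},{"fingers":0.03,"dx":-0.0078,"dy":0.047,"dz":0,"wx":0,"wy":0,"wz":0},{"fingers":0.03,"dx":-0.0087,"dy":0.052,"dz":0,"wx":0,"wy":0,"wz":0}]'
python3 look.py t4.png
```

```text
time: 9.82
eef_pos: [0.6756, -0.0867, 0.0222]
ee_rot: [-2.02, -2.406, 0.0]
contact_force: [0.2, -2.7, 2.2]
finger_gap: 0.03
gripper_force: 1.0
time: 10.82
eef_pos: [0.6668, -0.0348, 0.0222]
ee_rot: [-2.02, -2.406, 0.0]
contact_force: [0.2, -2.1, 0.7]
finger_gap: 0.0301
gripper_force: 0.9
tin ((643.07421875, 86.00402069091797), (77.8174057006836, 121.16508483886719), 7.57548713684082) [[597.0, 141.0], [612.0, 21.0], [690.0, 31.0], [674.0, 151.0]]
```

View pics/t4.png

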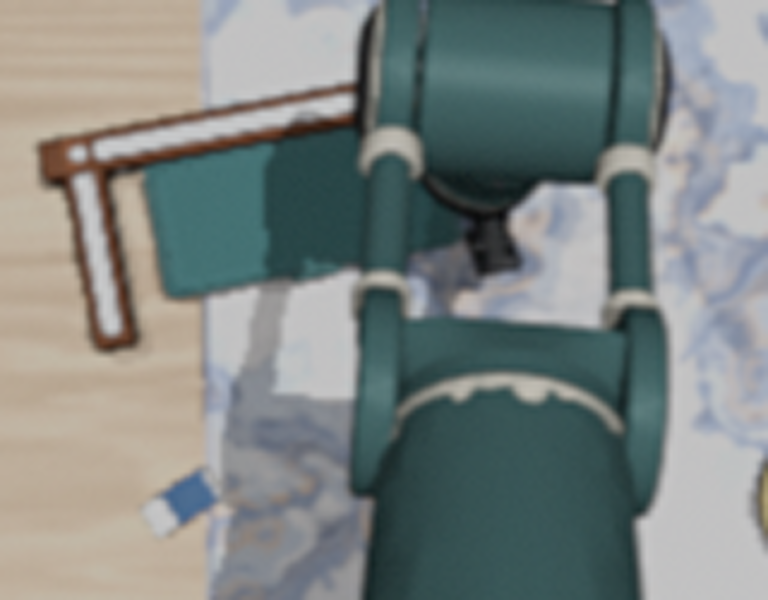

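The tin is still flush, with about 21 mm left to the stop (tin edge at (158,230), stop face at (122,230)).

```bash
python3 -m inch '[{"fingers":0.03,"dx":-0.0008,"dy":0.005,"dz":0,"wx":0,"wy":0,"wz":0},{"fingers":0.03,"dx":-0.0016,"dy":0.010,"dz":0,"wx":0,"wy":0,"wz":0},{"fingers":0.03,"dx":-0.0022,"dy":0.013,"dz":0,"wx":0,"wy":0,"wz":0},{"fingers":0.03,"dx":-0.0026,"dy":0.015,"dz":0,"wx":0,"wy":0,"wz":0},{"fingers":0.03,"dx":-0.003,"dy":0.017,"dz":0,"wx":0,"wy":0,"wz":0}]'
python3 -m inch '[{"fingers":0.03,"dx":-0.0002,"dy":0.001,"dz":0,"wx":0,"wy":0,"wz":0},{"fingers":0.03,"dx":-0.0003,"dy":0.002,"dz":0,"wx":0,"wy":0,"wz":0},{"fingers":0.03,"dx":-0.0005,"dy":0.003,"dz":0,"wx":0,"wy":0,"wz":0}]'
```

```text
time: 11.5
eef_pos: [0.6639, -0.0179, 0.0222]
ee_rot: [-2.02, -2.406, 0.0]
contact_force: [0.0, -0.6, -0.3]
finger_gap: 0.03
gripper_force: 0.7
time: 11.88
eef_pos: [0.6636, -0.0158, 0.0222]
ee_rot: [2.019, 2.406, -0.001]
contact_force: [-0.1, -5.2, -1.4]
finger_gap: 0.0299
gripper_force: 3.2
```

Contact is starting. I'll press slightly more, back off along the rail, then rise and look.

```bash
python3 -m inch '[{"fingers":0.03,"dx":-0.0001,"dy":0.0008,"dz":0,"wx":0,"wy":0,"wz":0},{"fingers":0.03,"dx":-0.0002,"dy":0.0015,"dz":0,"wx":0,"wy":0,"wz":0},{"fingers":0.03,"dx":-0.0002,"dy":0.0015,"dz":0,"wx":0,"wy":0,"wz":0}]'
python3 -m inch '[{"fingers":0.03,"dx":0.001,"dy":-0.005,"dz":0,"wx":0,"wy":0,"wz":0},{"fingers":0.03,"dx":0.006,"dy":-0.035,"dz":0,"wx":0,"wy":0,"wz":0},{"fingers":0.03,"dx":0.006,"dy":-0.045,"dz":0.05,"wx":0,"wy":0,"wz":0},{"fingers":0.03,"dx":0,"dy":-0.09,"dz":0.1,"wx":0,"wy":0,"wz":0},{"fingers":0.03,"dx":-0.05,"dy":-0.13,"dz":0.13,"wx":0,"wy":0,"wz":0},{"fingers":0.03,"dx":-0.08,"dy":-0.18,"dz":0.13,"wx":0,"wy":0,"wz":0},{"fingers":0.03,"dx":-0.1,"dy":-0.23,"dz":0.13,"wx":0,"wy":0,"wz":0},{"fingers":0.03,"dx":-0.1,"dy":-0.23,"dz":0.13,"wx":0,"wy":0,"wz":0}]'
python3 look.py t5.png
```

```text
time: 12.25
eef_pos: [0.6635, -0.0158, 0.0222]
ee_rot: [2.018, 2.405, -0.003]
contact_force: [0.3, -9.4, -0.9]
finger_gap: 0.0298
gripper_force: 4.3
time: 13.25
eef_pos: [0.5619, -0.2467, 0.1529]
ee_rot: [2.026, 2.4, 0.0]
contact_force: [0.9, 1.1, -0.0]
finger_gap: 0.0298
gripper_force: 0.0
tin ((643.5807495117188, 81.27490997314453), (78.22401428222656, 170.01564025878906), 9.915325164794922) [[590.0, 158.0], [620.0, -9.0], [697.0, 4.0], [667.0, 172.0]]
```

View pics/t5.png

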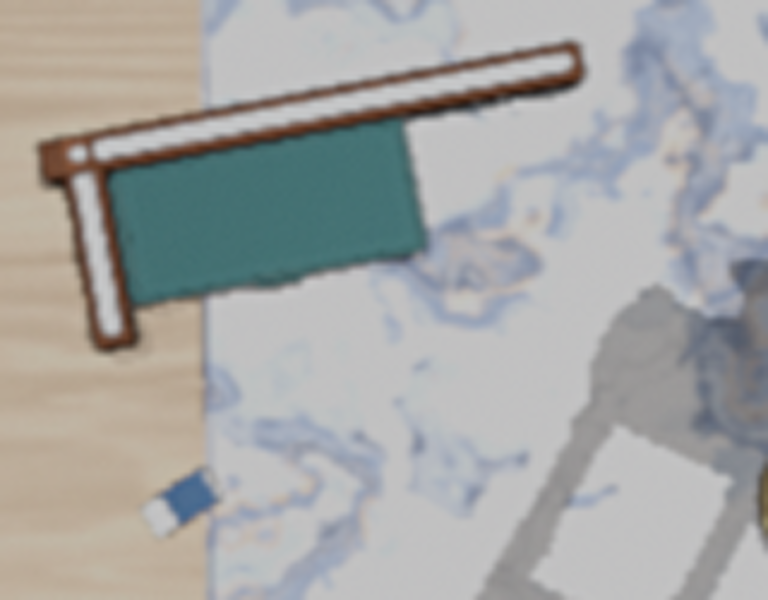

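The tin is flush with rail and stop (angle 0.173 rad, and its rail distance has not changed since pressing). The eraser has not moved, and the arm is clear.

```bash
python3 -c "
from plant import *
print(close_job())"
```

```text
the job is handed in; nothing more can be done
None
```

I pushed the tin into the organiser's corner and handed the job in. The last picture shows it flush with the back rail and touching the end stop, pushing forces stayed around 10 N, the eraser had not moved, and the arm kept well clear of the tape roll and binder clip; the judge returned no verdict.

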